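# Hold the pestle up over the bowl for scraping

## Robot

A 6-joint arm with a two-finger parallel gripper is mounted at the origin on the work surface. World frame = base frame: x ahead of the robot, y to its left, z up, the work surface at z = 0. Lengths are in m, angles in rad, forces in N, time in s.
With the tool pointing down it reaches from about 0.4 to 0.925 m from the base axis. Payload 12.5 kg.
Tool frame: the origin (TCP) lies at the very end of the fingers, on their centre line; the grasp point (between the pads) lies tcp_to_grasp behind it (tcp_to_grasp is the distance from the TCP to the grasp point, in m); z points along the fingers, y is the line along which they close (so a half turn about z gives the same grasp; the last joint's range is limited). The gripper opens to 95 mm and grips with 3 to 60 N. Pads are 20 mm wide; open, the fingers measure 119 mm over their backs; the gripper's body (75 mm by 180 mm) begins 59 mm behind the grasp point.
Start: joints at [-0.106, 0.491, 1.559, -0, 1.092, -0.106], TCP at [0.625, 0, 0.215] pointing down, gripper open.
Joint ranges: [-3.1, 3.1], [-0.84, 2.19], [0.05, 2.79], [-1.13, 4.28], [0.06, 2.93], [-2.69, 2.69]. Speed limits (rad/s): [2.22, 2.22, 2.79, 3.14, 3.14, 3.14].

## Interface

Orientations are given as [roll, pitch, yaw] about the fixed x, y, z axes, in that order (R = Rz(yaw) Ry(pitch) Rx(roll)).
In Python, from station import * gives the robot as it stands. The module is installed in compiled form; this text tells all that it offers.
- The arm moves only by the shell command python3 -m crank 'ROWS' [OPENING] [FORCE]. ROWS is JSON, a list of rows, each an object with "delta_pos": the shift along the tool's x, y, z in mm, a list of three; "roll": the turn about the tool's z in rad. A call has 1 to 20 rows; each row shifts and turns the commanded pose from where the row before left it, along the tool's axes as they then stand; what a row does not reach is not made up. A row lasts 1/8 s, in which the tool goes at most 62.5 mm and 10.7 degrees, less where a joint would pass 70% of its speed; a pose out of reach is approached as far as the arm can. A call with a gripper value outside its range is refused whole. OPENING is the closure, from -1 (fully open) to 1 (shut), set as the call begins (- or left out, the last holds). The fingers move at their own pace and stop on an object; FORCE is the grip in N (left out, the last holds). Time passes only in rows, so rows that do not move let the fingers close. It gives the time, the measured TCP pose, the force, the opening and the grip force at its end, in the units of the state.
- get_state(): the state, without advancing time (a new reading comes with each control period).
- capture(name): name is "scene" or "side" or "wrist"; returns the picture (420x560x3 uint8, red, green, blue); there is no depth.
- camera_info(name): a dict with "camera_matrix" (3x3 intrinsics, pixels), "world_to_cam" (4x4, takes a point from world to camera coordinates). Camera axes: x right, y down, z forward; pixel columns grow to the right and rows downward; lengths in m; the calibration is good to about 2 mm. A picture is of the moment at which its call begins: read the wrist's pose just before it. camera_info takes no time and is no camera call; for the wrist camera it gives the pose at the moment of the call.
- sign_off(): hands the job in; it is judged then, once.
The state is a dict: "t": time; "qpos": joint angles; "qvel": joint speeds; "joint_efforts": joint torques, N m; "tool_pos": TCP position; "ee_rot": TCP orientation; "ft_force": force on the tool from outside, world axes, zero at the start; "wrist_torque": the same for the moment, N m; "finger_gap": finger opening in m; "finger_force": force on a finger pad.
Only numpy, scipy, OpenCV 4.12 (cv2) and the standard library are available. Lean on these libraries where they do the work, as an engineer would, in place of code of your own. Each camera call takes 0.05 s, during which the arm holds its last target. There are 200 camera calls.

## Task

The rempah is pounded: lay the wooden spatula across the middle of the white enamel bowl's rim, ready for the cook's hand, and let go of it. Then lift the granite pestle out of the mortar and hold it still and upright, thick end down, over the middle of the bowl with its lower end about 8 cm above the rim, so that the cook can scrape it clean into the bowl; finish while still holding it there. Drop neither tool, do not let the stone touch the bowl or the spatula, and leave everything else, the bowl and mortar included, where it stands.

Things in the scene. Friction and masses are not known exactly. Their poses are not given: they have to be found in the camera images.
- pestle: Grey granite pestle, loose, 200 mm, 0.6 kg. Origin: centre of the rounded thick end; z runs along it to the handle's end. Thick end 52 mm diameter (z 26 to 48 mm), tapering to a plain round handle, 32 mm diameter from z 105 to 188 mm. At the start its thick end is on the mortar's floor and it leans about 34 deg from vertical on the rim, the handle out to the robot's side, free from z about 120 mm.
- mortar: Grey granite mortar, loose but heavy (4 kg): round tapered pot 120 mm high, 108 mm across at the foot, 152 mm at the rim, wall 24 mm thick, mouth about 100 mm across, inner floor 28 mm above the counter. Origin: centre of its underside; z up; the pestle leans out towards its -x.
- bowl: Loose white enamel bowl with a thin dark rim line, 180 mm across at the rim, 65 mm high, wall 4 mm, foot 84 mm across, 0.4 kg. Origin: centre of its underside; z up; the rim lies at z = 65 mm.
- spatula: Flat wooden spatula, loose, 60 g, 260 mm long, flat on the counter. x along it from handle to blade, z up. Origin: underside of the handle, 153 mm from the handle's end, 107 mm from the blade's edge; it balances at x = 3 mm. Handle 16 mm wide, 12 mm thick up to x = 30 mm, then widening to the blade, 60 mm wide, 7 mm thick. Underside flat all along.
- spatula_butt (a point): Point on the spatula's axis near the end of the handle, 150 mm from the spatula's origin, 6 mm above the underside.
- spatula_edge (a point): Middle of the edge of the spatula's blade, 107 mm from the spatula's origin, 3.5 mm above the underside.
- colander: Bystander: green plastic colander with many holes and two ear handles, 194 mm across at the rim (234 mm over the handles), 85 mm high. Origin: centre of its underside. Leave alone.
- ladle: Bystander: stainless steel ladle lying on the counter, bowl 84 mm across and 30 mm high, handle 300 mm long pointing along -x of the ladle and rising to 50 mm. Origin: centre of the underside of its bowl. Leave alone.
- jar: Bystander: closed amber glass jar with a screw cap, 72 mm diameter, 120 mm high. Origin: centre of its underside. Leave alone.
Mind the look-alikes: they are no part of the job. What is meant by the bowl is not blue, and is the smaller of those in its own colour.

How it is judged:
By the outcome, as a careful person would: the job done as asked, in the order asked, and still so for the second after the job is handed in, while the arm keeps its last pose, push and grip.
It also fails if it takes over 72 s, if anything falls off the work surface, if the arm or the gripper's body presses on something with over 40 N, if the wrist force passes 120 N, or if a joint passes its speed limit or range.

## Working session

There is one attempt and no reset: what is moved stays moved. The work goes in short steps, Python scripts to look and compute and a shell command to move; the robot and the scene stay as the last step left them, time stands still between calls to the robot, and variables do not carry over. Pictures are saved under pics/ and viewed, at most 10 in all, crops included, and the job is handed in when it is done.

```bash
mkdir -p pics; python3 - <<'E'
from station import *
import cv2,numpy as np
s=get_state();print(s)
for n in("scene","side"):
    cv2.imwrite(f"pics/{n}0.png",capture(n)[:,:,::-1]);i=camera_info(n);print(n,np.round(i["camera_matrix"],1).tolist(),np.round(i["world_to_cam"],3).tolist())
i=camera_info("wrist");print(np.round(i["world_to_cam"],3).tolist())
E
```

```text
{'t': 0.0, 'qpos': array([-1.05622440e-01,  4.91545632e-01,  1.55943497e+00,  2.61923593e-05,
        1.09171229e+00, -1.05588727e-01]), 'qvel': array([ 0.00108487,  0.00119752,  0.0003787 , -0.00032611, -0.00183346,
        0.00087757]), 'joint_efforts': array([-9.52334158e-04, -6.12640929e+01, -2.58175153e+01,  6.92750537e-02,
        4.83079045e-02, -1.38641695e-05]), 'tool_pos': array([6.24760258e-01, 4.04697212e-05, 2.14075391e-01]), 'ee_rot': array([-3.14050099e+00, -1.39057513e-04,  1.57075045e+00]), 'ft_force': array([-0.32612373, -0.03772178,  0.25052195]), 'wrist_torque': array([ 0.0423416 , -0.05598415,  0.00527367]), 'finger_force': 0.0, 'finger_gap': 0.0951489103274611}
scene [[448.0, 0.0, 280.6], [0.0, 448.0, 203.5], [0.0, 0.0, 1.0]] [[-0.784, 0.62, -0.006, 0.339], [0.449, 0.56, -0.696, -0.247], [-0.428, -0.549, -0.718, 1.804], [0.0, 0.0, 0.0, 1.0]]
side [[509.2, 0.0, 276.7], [0.0, 509.2, 219.1], [0.0, 0.0, 1.0]] [[0.824, -0.567, -0.014, -0.367], [-0.433, -0.614, -0.66, 0.352], [0.366, 0.549, -0.751, 1.397], [0.0, 0.0, 0.0, 1.0]]
[[1.0, 0.001, -0.001, -0.625], [0.001, -0.972, 0.233, -0.027], [-0.0, -0.233, -0.972, 0.39], [0.0, 0.0, 0.0, 1.0]]
```

View images.

View pics/scene0.png

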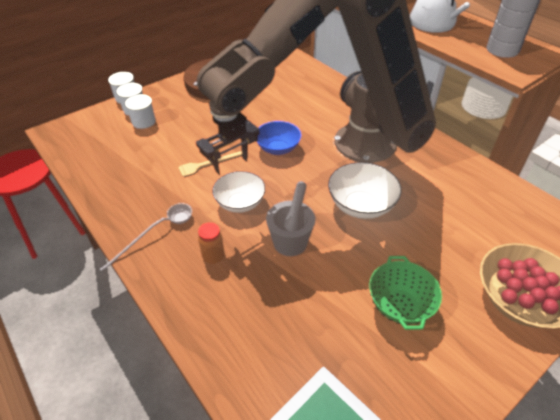

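View pics/side0.png

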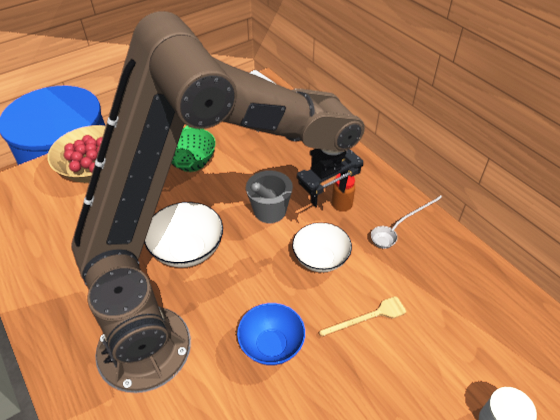

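```bash
cat > h.py <<'E'
from station import *
import cv2,numpy as np
def ray(n,uv,z,info=None):
    i=info or camera_info(n);K=i["camera_matrix"];T=np.array(i["world_to_cam"]);R=T[:3,:3];c=-R.T@T[:3,3]
    uv=np.atleast_2d(np.array(uv,float)); d=np.c_[(uv-[K[0][2],K[1][2]])/[K[0][0],K[1][1]],np.ones(len(uv))]@R
    return c+d*((z-c[2])/d[:,2])[:,None]
def comp(m,seed=None):
    n,l,st,ce=cv2.connectedComponentsWithStats(m.astype(np.uint8))
    k=(1+np.argmax(st[1:,4])) if n>1 else 0
    return (l==k).astype(np.uint8)
def roi(m,x0,x1,y0,y1):
    o=np.zeros_like(m);o[y0:y1,x0:x1]=m[y0:y1,x0:x1];return o
def contour(m): return max(cv2.findContours(m,cv2.RETR_EXTERNAL,cv2.CHAIN_APPROX_NONE)[0],key=len)[:,0]
def circ(P):
    A=np.c_[2*P[:,:2],np.ones(len(P))];s=np.linalg.lstsq(A,(P[:,:2]**2).sum(1),rcond=None)[0]
    return s[0],s[1],np.sqrt(s[2]+s[0]**2+s[1]**2)
E
python3 - <<'E'
from h import *
w=capture("wrist");cv2.imwrite("pics/wrist0.png",w[:,:,::-1])
for n,b in(("scene",(205,270,165,215)),("side",(285,360,215,280))):
    im=capture(n);h=cv2.cvtColor(im,cv2.COLOR_RGB2HSV)
    m=comp(roi((h[:,:,1]<70)&(h[:,:,2]>120),*b)); c=contour(m)
    P=ray(n,c,.065);print(n,"bowl",circ(P),cv2.minEnclosingCircle(P[:,:2].astype(np.float32)),m.sum())
    b=(172,250,145,180) if n=="scene" else (312,415,290,340)
    m=comp(roi((h[:,:,0]>17)&(h[:,:,0]<32)&(h[:,:,2]>130),*b));c=np.argwhere(m)[:,::-1]
    P=ray(n,c,.008)[:,:2];mu=P.mean(0);d=np.linalg.svd(P-mu,full_matrices=False)[2][0];t=(P-mu)@d
    print("spat",m.sum(),mu,d,t.min(),t.max(),"ends",mu+d*t.min(),mu+d*t.max(),np.degrees(np.arctan2(d[1],d[0])))
    cv2.imwrite(f"pics/m_{n}.png",m*255)
a=cv2.imread("pics/scene0.png")[165:275,180:330];b=cv2.imread("pics/side0.png")[145:255,230:380]
cv2.imwrite("pics/crop.png",np.hstack([cv2.resize(x,(400,293),interpolation=2) for x in(a,b)]))
E
```

```text
scene bowl (np.float64(0.5889296905711128), np.float64(-0.030088654604115916), np.float64(0.0918515622762886)) ((0.5898244976997375, -0.02915547415614128), 0.09857159852981567) 1643
spat 198 [ 0.63049503 -0.29892884] [ 0.99226609 -0.12412896] -0.07222083372414839 0.042563908135825765 ends [ 0.55883275 -0.28996415] [ 0.67272975 -0.30421226] -7.130456863981852
side bowl (np.float64(0.5840626098579746), np.float64(-0.03832164804829197), np.float64(0.08833255964061167)) ((0.583302915096283, -0.04152265563607216), 0.09490063786506653) 2136
spat 742 [ 0.58000921 -0.28509802] [-0.97202718  0.2348684 ] -0.09452029775614604 0.16360936991054248 ends [ 0.67188551 -0.30729785] [ 0.42097646 -0.24667135] 166.41613425914338
```

View pics/crop.png

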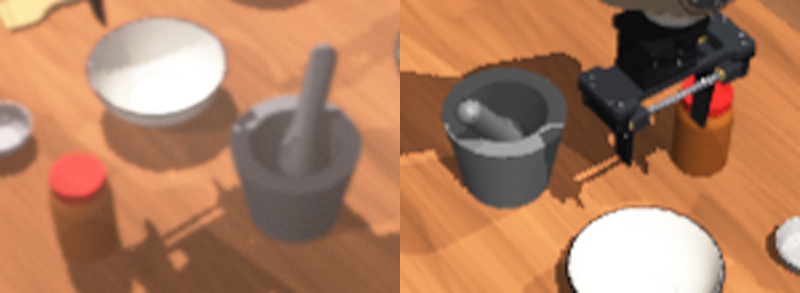

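View pics/wrist0.png

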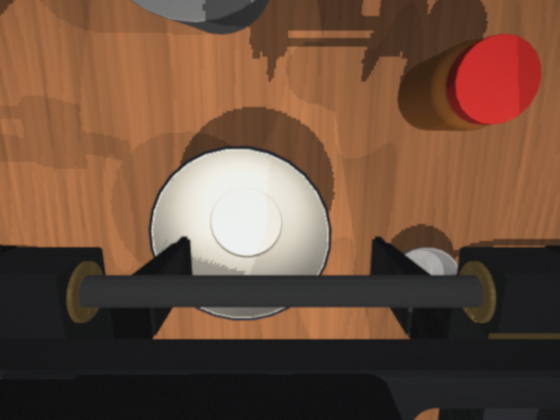

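```bash
cat >> h.py <<'E'
def tri(pts):
    A=np.zeros((3,3));b=np.zeros(3)
    for n,uv in pts:
        p,q=ray(n,uv,0.3)[0],ray(n,uv,0.)[0];d=(q-p)/np.linalg.norm(q-p);M=np.eye(3)-np.outer(d,d);A+=M;b+=M@p
    x=np.linalg.solve(A,b);return x
E
python3 - <<'E'
from h import *
np.set_printoptions(precision=4,suppress=True)
import station;print([k for k in dir(station) if k[0]!='_'],getattr(station,"tcp_to_grasp",None))
im=capture("wrist");h=cv2.cvtColor(im,cv2.COLOR_RGB2HSV)
m=comp(roi((h[:,:,1]<70)&(h[:,:,2]>120),130,350,130,330));c=contour(m);c=c[(c[:,1]<235)]
print("bowl wrist",circ(ray("wrist",c,.065)))
print("jar",ray("wrist",[(495,80)],.12))
for n in("scene","side"):
    im=capture(n);h=cv2.cvtColor(im,cv2.COLOR_RGB2HSV)
    b=(255,330,175,265) if n=="scene" else (240,297,165,225)
    m=comp(roi((h[:,:,1]<60)&(h[:,:,2]<190),*b));c=contour(m);x,y,w,H=cv2.boundingRect(m);print(n,"mortar",x,y,w,H)
    print(ray(n,[(290.6,218.6) if n=="scene" else (269.4,187)],.12))
print("tip",tri([("scene",(301.1,183.7)),("side",(255.5,186.2))]))
E
```

```text
['PlanningError', 'camera_info', 'capture', 'get_state', 'sign_off', 'tcp_to_grasp'] 0.0188
bowl wrist (np.float64(0.5849634811336704), np.float64(-0.037789519054598264), np.float64(0.08691925960936017))
jar [[0.7824 0.1017 0.12  ]]
scene mortar 267 182 48 73
[[0.5653 0.2182 0.12  ]]
side mortar 246 171 46 52
[[0.5649 0.2122 0.12  ]]
tip [0.4931 0.1782 0.193 ]
```

```bash
python3 -m crank '[{"delta_pos":[-40.5,-7.5,0]},{"delta_pos":[-40.5,-7.5,0]},{"delta_pos":[-40.5,-7.5,0]},{"delta_pos":[-40.5,-7.5,0]},{"delta_pos":[-40.5,-7.5,0]},{"delta_pos":[-40.5,-7.5,0]},{"delta_pos":[-40.5,-7.5,0]},{"delta_pos":[0,0,0],"roll":-0.1667},{"delta_pos":[0,0,0],"roll":-0.1667},{"delta_pos":[0,0,0],"roll":-0.1667},{"delta_pos":[0,0,0],"roll":-0.1667},{"delta_pos":[0,0,0],"roll":-0.1667},{"delta_pos":[0,0,0],"roll":-0.1667},{"delta_pos":[0,0,0],"roll":-0.1667},{"delta_pos":[0,0,0],"roll":-0.1667},{"delta_pos":[0,0,0]}]'
cat > sp.py <<'E'
from h import *
np.set_printoptions(precision=4,suppress=True)
i=camera_info("wrist");im=capture("wrist");h=cv2.cvtColor(im,cv2.COLOR_RGB2HSV)
m=comp((h[:,:,0]>17)&(h[:,:,0]<32)&(h[:,:,2]>100)&(h[:,:,1]>60));c=np.argwhere(m)[:,::-1]
P=ray("wrist",c,.010,i)[:,:2];mu=P.mean(0);d=np.linalg.svd(P-mu,full_matrices=False)[2][0];t=(P-mu)@d
print(m.sum(),cv2.boundingRect(m),mu,"ends",mu+d*t.min(),mu+d*t.max(),np.degrees(np.arctan2(d[1],d[0])))
im[m>0]=(0,255,255);cv2.imwrite("pics/w1.png",im[:,:,::-1]);s=get_state();print(s["tool_pos"],s["ee_rot"])
E
python3 sp.py
```

```text
5 (69, 290, 2, 3) [ 0.3718 -0.1218] ends [ 0.3724 -0.1206] [ 0.3711 -0.1234] -115.25966677474662
[0.625  0.     0.2146] [3.1416 0.     1.5708]invalid input at $[0]: expected keys delta_pos, roll
```

View pics/w1.png

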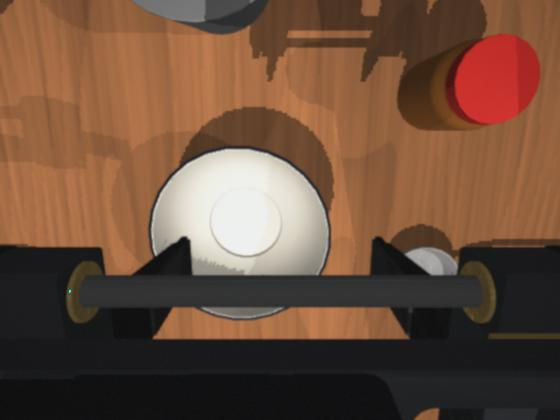

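The call was refused, since roll is needed in every row. The picture is the unchanged start view, with the bowl at (240,235).

```bash
python3 -m crank '[{"delta_pos":[-40.5,-7.5,0],"roll":0},{"delta_pos":[-40.5,-7.5,0],"roll":0},{"delta_pos":[-40.5,-7.5,0],"roll":0},{"delta_pos":[-40.5,-7.5,0],"roll":0},{"delta_pos":[-40.5,-7.5,0],"roll":0},{"delta_pos":[-40.5,-7.5,0],"roll":0},{"delta_pos":[-40.5,-7.5,0],"roll":0},{"delta_pos":[0,0,0],"roll":-0.1667},{"delta_pos":[0,0,0],"roll":-0.1667},{"delta_pos":[0,0,0],"roll":-0.1667},{"delta_pos":[0,0,0],"roll":-0.1667},{"delta_pos":[0,0,0],"roll":-0.1667},{"delta_pos":[0,0,0],"roll":-0.1667},{"delta_pos":[0,0,0],"roll":-0.1667},{"delta_pos":[0,0,0],"roll":-0.1667},{"delta_pos":[0,0,0],"roll":0}]' && python3 sp.py
```

```text
t: 2.45
tool_pos: [0.5725, -0.2835, 0.2147]
ee_rot: [3.142, 0.0, 2.903]
ft_force: [-0.9, 0.5, 0.1]
finger_gap: 0.095
finger_force: 0.0
4715 (257, 35, 50, 237) [ 0.5721 -0.2828] ends [ 0.4185 -0.2466] [ 0.6672 -0.3052] -13.268773341236393
[ 0.5725 -0.2835  0.2146] [3.1415 0.0001 2.9007]
```

```bash
python3 -m crank '[{"delta_pos":[2,0,38],"roll":0},{"delta_pos":[0,0,38],"roll":0},{"delta_pos":[0,0,38],"roll":0},{"delta_pos":[0,0,38],"roll":0},{"delta_pos":[0,0,38],"roll":0},{"delta_pos":[0,0,7],"roll":0},{"delta_pos":[0,0,7],"roll":0},{"delta_pos":[0,0,6],"roll":0},{"delta_pos":[0,0,0],"roll":0},{"delta_pos":[0,0,0],"roll":0}]'
python3 -m crank '[{"delta_pos":[0,0,0],"roll":0},{"delta_pos":[0,0,0],"roll":0},{"delta_pos":[0,0,0],"roll":0},{"delta_pos":[0,0,0],"roll":0},{"delta_pos":[0,0,0],"roll":0},{"delta_pos":[0,0,0],"roll":0},{"delta_pos":[0,0,0],"roll":0},{"delta_pos":[0,0,0],"roll":0}]' 1 15
```

```text
t: 3.75
tool_pos: [0.5709, -0.2831, 0.0053]
ee_rot: [-3.141, 0.001, 2.904]
ft_force: [-0.0, -0.9, 0.7]
finger_gap: 0.095
finger_force: 0.0
t: 4.75
tool_pos: [0.5706, -0.283, 0.0047]
ee_rot: [3.142, 0.0, 2.904]
ft_force: [0.4, 0.7, 0.3]
finger_gap: 0.0205
finger_force: 0.0
```

```bash
python3 -m crank '[{"delta_pos":[0,0,0],"roll":0},{"delta_pos":[0,0,0],"roll":0},{"delta_pos":[0,0,0],"roll":0},{"delta_pos":[0,0,0],"roll":0}]'
python3 -m crank '[{"delta_pos":[0,0,-8],"roll":0},{"delta_pos":[0,0,-20],"roll":0},{"delta_pos":[0,0,-30],"roll":0},{"delta_pos":[0,0,-30],"roll":0},{"delta_pos":[0,0,-20],"roll":0},{"delta_pos":[0,0,0],"roll":0},{"delta_pos":[0,0,0],"roll":0}]'
python3 sp.py; python3 - <<'E'
from h import *
im=capture("scene")[120:240,160:310];b=capture("side")[180:330,270:420]
cv2.imwrite("pics/lift.png",np.hstack([cv2.resize(x,(400,400))[:,:,::-1] for x in(im[:,:120],b)]))
E
```

```text
t: 5.25
tool_pos: [0.5706, -0.283, 0.0047]
ee_rot: [3.142, 0.0, 2.904]
ft_force: [0.7, 0.6, 0.7]
finger_gap: 0.016
finger_force: 15.0
t: 6.12
tool_pos: [0.5703, -0.2828, 0.1125]
ee_rot: [3.141, -0.0, 2.904]
ft_force: [0.7, 0.6, -1.4]
finger_gap: 0.0155
finger_force: 15.0
8422 (263, 0, 35, 275) [ 0.5114 -0.2685] ends [ 0.4186 -0.2464] [ 0.6246 -0.2955] -13.388889130660338
[ 0.5702 -0.2828  0.1121] [ 3.1413 -0.0008  2.9044]
```

View pics/lift.png

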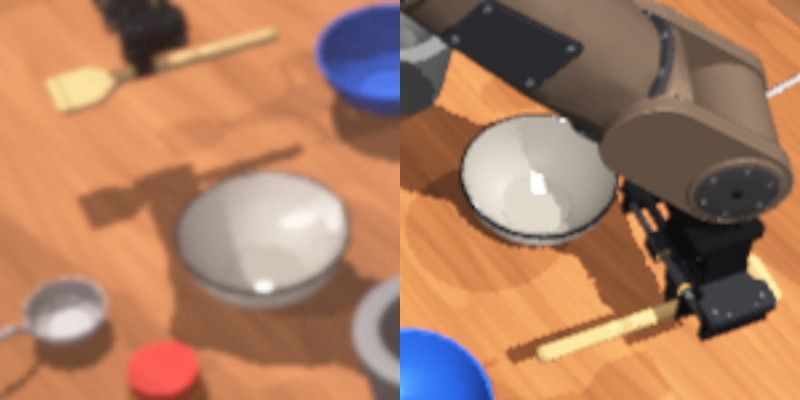

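```bash
python3 -m crank '[{"delta_pos":[4,20,0],"roll":0},{"delta_pos":[7,40,0],"roll":0},{"delta_pos":[7,40,0],"roll":0},{"delta_pos":[7,40,0],"roll":0},{"delta_pos":[7,40,0],"roll":0},{"delta_pos":[7,40,0],"roll":0},{"delta_pos":[4,21,0],"roll":0},{"delta_pos":[0,0,0],"roll":0},{"delta_pos":[0,0,15],"roll":0},{"delta_pos":[0,0,15],"roll":0},{"delta_pos":[0,0,6],"roll":0},{"delta_pos":[0,0,0],"roll":0},{"delta_pos":[0,0,0],"roll":0}]'
python3 - <<'E'
from h import *
a=capture("scene")[150:230,190:310];b=capture("side")[190:310,240:420]
cv2.imwrite("pics/over.png",np.vstack([cv2.resize(x,(450,300))[:,:,::-1] for x in(a,b)]))
E
```

```text
t: 7.9
tool_pos: [0.5856, -0.0389, 0.0768]
ee_rot: [3.142, 0.0, 2.904]
ft_force: [0.4, -0.3, -0.6]
finger_gap: 0.0158
finger_force: 15.0
```

View pics/over.png

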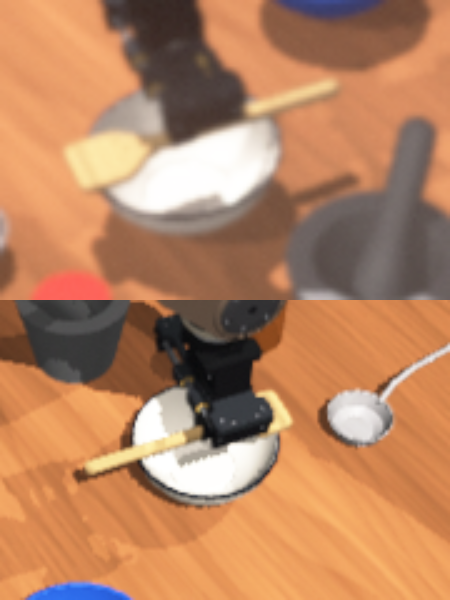

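```bash
python3 -m crank '[{"delta_pos":[0,0,2],"roll":0},{"delta_pos":[0,0,2],"roll":0},{"delta_pos":[0,0,1],"roll":0},{"delta_pos":[0,0,0],"roll":0},{"delta_pos":[0,0,0],"roll":0}]'
python3 -m crank '[{"delta_pos":[0,0,1],"roll":0},{"delta_pos":[0,0,0.5],"roll":0},{"delta_pos":[0,0,0],"roll":0},{"delta_pos":[0,0,0],"roll":0}]'
```

```text
t: 8.62
tool_pos: [0.5855, -0.0386, 0.0717]
ee_rot: [3.142, 0.0, 2.904]
ft_force: [-0.2, -0.5, -0.5]
finger_gap: 0.0156
finger_force: 15.0
t: 9.12
tool_pos: [0.5854, -0.0386, 0.0702]
ee_rot: [3.142, 0.0, 2.904]
ft_force: [0.0, 0.5, -1.0]
finger_gap: 0.0163
finger_force: 15.0
```

```bash
python3 -m crank '[{"delta_pos":[0,0,0.7],"roll":0},{"delta_pos":[0,0,0],"roll":0},{"delta_pos":[0,0,0],"roll":0}]'
python3 -m crank '[{"delta_pos":[0,0,0],"roll":0},{"delta_pos":[0,0,0],"roll":0},{"delta_pos":[0,0,0],"roll":0},{"delta_pos":[0,0,0],"roll":0},{"delta_pos":[0,0,0],"roll":0},{"delta_pos":[0,0,0],"roll":0}]' 0.2
python3 -m crank '[{"delta_pos":[0,0,-10],"roll":0},{"delta_pos":[0,0,-30],"roll":0},{"delta_pos":[0,0,-40],"roll":0},{"delta_pos":[0,0,-50],"roll":0},{"delta_pos":[0,0,-50],"roll":0},{"delta_pos":[0,0,0],"roll":0}]' -1
python3 - <<'E'
from h import *
a=capture("scene");b=capture("side");w=capture("wrist")
cv2.imwrite("pics/rel.png",np.vstack([np.hstack([cv2.resize(x,(400,300))[:,:,::-1] for x in(a[150:240,190:310],b[155:305,220:420])]),cv2.resize(w,(800,300))[:,:,::-1]]))
E
```

```text
t: 9.5
tool_pos: [0.5855, -0.0387, 0.0696]
ee_rot: [3.142, 0.0, 2.904]
ft_force: [-1.1, -0.3, 3.3]
finger_gap: 0.016
finger_force: 15.0
t: 10.25
tool_pos: [0.5854, -0.0387, 0.0694]
ee_rot: [-3.142, 0.0, 2.904]
ft_force: [0.2, 0.3, 1.0]
finger_gap: 0.0381
finger_force: 0.0
t: 11.0
tool_pos: [0.5865, -0.0388, 0.2539]
ee_rot: [3.141, 0.007, 2.904]
ft_force: [-0.4, -0.4, -1.1]
finger_gap: 0.0917
finger_force: 0.0
```

View pics/rel.png

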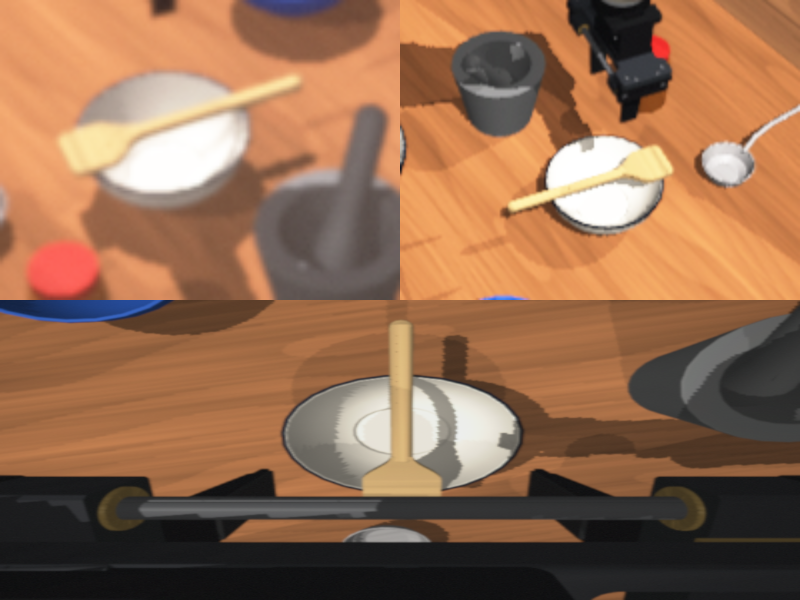

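```bash
python3 -m crank '[{"delta_pos":[10,18,-14],"roll":0},{"delta_pos":[20,36,-14],"roll":0},{"delta_pos":[20,36,-14],"roll":0},{"delta_pos":[20,36,-14],"roll":0},{"delta_pos":[20,36,-14],"roll":0},{"delta_pos":[10,18,0],"roll":0},{"delta_pos":[0,0,0],"roll":-0.1775},{"delta_pos":[0,0,0],"roll":-0.1775},{"delta_pos":[0,0,0],"roll":-0.1775},{"delta_pos":[0,0,0],"roll":-0.1775},{"delta_pos":[0,0,0],"roll":0},{"delta_pos":[0,0,0],"roll":0}]'
python3 - <<'E'
from h import *
np.set_printoptions(precision=4,suppress=True)
i=camera_info("wrist");w=capture("wrist");s=get_state();print(s["qpos"],i["world_to_cam"])
cv2.imwrite("pics/pw.png",w[:,:,::-1])
a=capture("scene");b=capture("side");cv2.imwrite("pics/a.png",a[:,:,::-1]);cv2.imwrite("pics/b.png",b[:,:,::-1])
cv2.imwrite("pics/pc.png",np.hstack([cv2.resize(x,(400,300),interpolation=2)[:,:,::-1] for x in(w,a[170:260,240:360])]))
E
```

```text
t: 12.65
tool_pos: [0.5303, 0.1598, 0.319]
ee_rot: [3.141, -0.001, -2.673]
ft_force: [0.4, -0.9, -0.0]
finger_gap: 0.0953
finger_force: 0.0
[ 0.1734  0.2975  1.584  -0.0001  1.2605 -1.8668] [[-0.4528  0.8916  0.0014  0.0971]
 [ 0.8668  0.4398  0.2351 -0.5818]
 [ 0.209   0.1076 -0.972   0.3635]
 [ 0.      0.      0.      1.    ]]
```

View pics/pc.png

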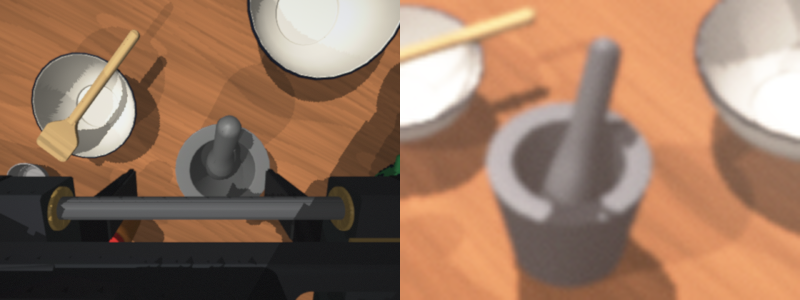

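```bash
python3 - <<'E'
from h import *
np.set_printoptions(precision=4,suppress=True)
w=cv2.imread("pics/pw.png")[:,:,::-1]
h=cv2.cvtColor(w,cv2.COLOR_RGB2HSV);m=comp(roi((h[:,:,1]<60)&(h[:,:,2]>60),235,375,150,270));c=contour(m)
print(cv2.boundingRect(m))
for y in range(160,270,8):
    xs=c[c[:,1]==y][:,0];print(y,xs.min() if len(xs) else 0,xs.max() if len(xs) else 0,end="; ")
k=(c[:,1]<235)&(c[:,1]>180)&((c[:,0]<285)|(c[:,0]>355))
print("\nrim",circ(ray("wrist",c[k],.12)))
print("tip", tri([("wrist",(321,173)),("scene",(301.2,183.2))]),tri([("wrist",(321,173)),("scene",(301.2,183.2)),("side",(255.5,186.2))]),ray("wrist",[(321,173)],.194))
b=cv2.imread("pics/b.png")[155:245,225:325]
cv2.imwrite("pics/pz.png",np.hstack([cv2.resize(x,(400,400),interpolation=2) for x in(w[150:290,240:380,::-1],cv2.resize(b,(0,0),fx=1,fy=1))]))
E
```

```text
(246, 162, 129, 108)
160 0 0; 168 307 332; 176 292 336; 184 275 349; 192 265 359; 200 258 366; 208 253 370; 216 250 374; 224 247 374; 232 246 374; 240 246 372; 248 247 371; 256 249 371; 264 252 370; 
rim (np.float64(0.5621920396729613), np.float64(0.2148235661763188), np.float64(0.07329663289902648))
tip [0.4899 0.1776 0.1928] [0.4911 0.1775 0.1939] [[0.4889 0.1782 0.194 ]]
```

View pics/pz.png

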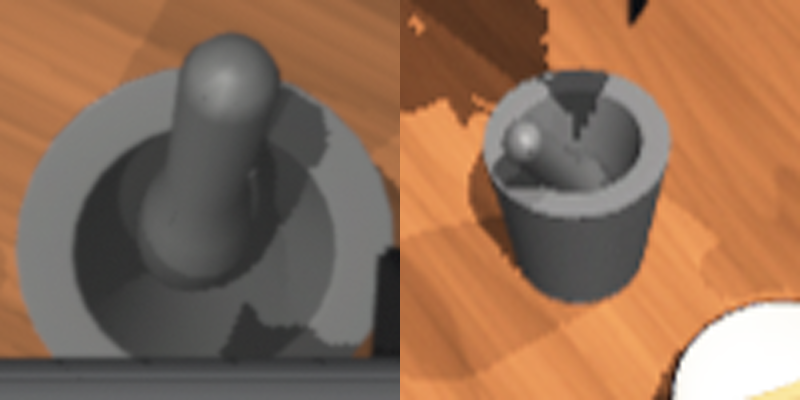

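```bash
python3 - <<'E'
from h import *
np.set_printoptions(precision=4,suppress=True)
B=ray("wrist",[(308,232.5)],.058)[0];T=tri([("wrist",(320.5,177)),("scene",(301.2,183.6)),("side",(225+124/4,155+138/400*90))])
d=T-B;L=np.linalg.norm(d);print(B,T,L,np.degrees(np.arccos(d[2]/L)),np.degrees(np.arctan2(d[1],d[0])))
s=get_state();print(s["tool_pos"],s["ee_rot"][2]*57.2958)
for S in(.14,.145,.15): print(S,T-(d/L)*(.190-S))
E
```

```text
[0.5736 0.2228 0.058 ] [0.4932 0.1786 0.1935] 0.16363912203726508 34.10122737486245 -151.15534268626666
[0.5304 0.1598 0.3193] -153.0284304143885
0.14 [0.5178 0.1921 0.1521]
0.145 [0.5153 0.1908 0.1562]
0.15 [0.5129 0.1894 0.1604]
```

```bash
python3 -m crank '[{"delta_pos":[0,0,0],"roll":-0.033},{"delta_pos":[0.5,17,0],"roll":0},{"delta_pos":[0.5,17.5,0],"roll":0},{"delta_pos":[0,0,0],"roll":0},{"delta_pos":[0,0,40],"roll":0},{"delta_pos":[0,0,40],"roll":0},{"delta_pos":[0,0,40],"roll":0},{"delta_pos":[0,0,30],"roll":0},{"delta_pos":[0,0,18],"roll":0},{"delta_pos":[0,0,10],"roll":0},{"delta_pos":[0,0,0],"roll":0},{"delta_pos":[0,0,0],"roll":0}]'
python3 - <<'E'
from h import *
a=capture("scene");b=capture("side");w=capture("wrist")
cv2.imwrite("pics/g.png",np.hstack([cv2.resize(x,(266,300),interpolation=2)[:,:,::-1] for x in(a[160:260,240:330],b[150:250,215:305],w[60:420,120:440])]))
E
```

```text
t: 14.3
tool_pos: [0.5133, 0.1896, 0.1422]
ee_rot: [-3.141, 0.001, -2.636]
ft_force: [0.2, 0.9, 1.0]
finger_gap: 0.0952
finger_force: 0.0
```

View pics/g.png

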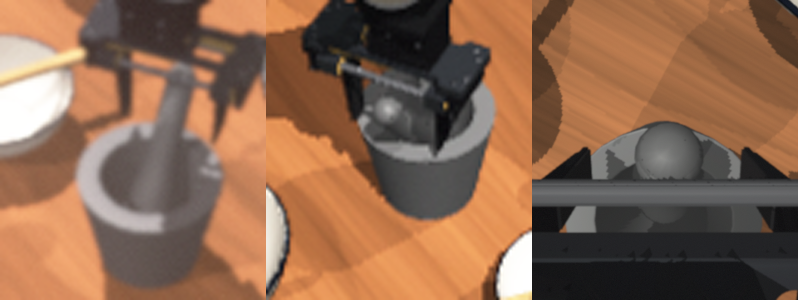

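The handle sits centred between the open fingers (wrist crop column 668, fingers at 570 and 765). By my count that makes 11 pictures viewed, one over the limit of 10, so from here I'll use numbers only.

```bash
python3 -m crank '[{"delta_pos":[0,0,0],"roll":0},{"delta_pos":[0,0,0],"roll":0},{"delta_pos":[0,0,0],"roll":0},{"delta_pos":[0,0,0],"roll":0},{"delta_pos":[0,0,0],"roll":0},{"delta_pos":[0,0,0],"roll":0},{"delta_pos":[0,0,0],"roll":0},{"delta_pos":[0,0,0],"roll":0},{"delta_pos":[0,0,0],"roll":0},{"delta_pos":[0,0,0],"roll":0}]' 1 8
```

```text
t: 15.7
tool_pos: [0.513, 0.1894, 0.1414]
ee_rot: [-3.141, 0.0, -2.636]
ft_force: [0.6, -1.2, 0.1]
finger_gap: 0.0322
finger_force: 8.0
```

```bash
python3 -m crank '[{"delta_pos":[-5.5,0,-5],"roll":0},{"delta_pos":[-5.5,0,-4],"roll":0},{"delta_pos":[-6,0,-3],"roll":0},{"delta_pos":[-6,0,-3],"roll":0},{"delta_pos":[0,0,0],"roll":0}]'
python3 -m crank '[{"delta_pos":[-6,0,-2],"roll":0},{"delta_pos":[-6,0,-2],"roll":0},{"delta_pos":[-6.5,0,-1.5],"roll":0},{"delta_pos":[-6,0,-1.5],"roll":0},{"delta_pos":[0,0,0],"roll":0}]'
```

```text
t: 16.32
tool_pos: [0.5334, 0.2009, 0.1565]
ee_rot: [-3.142, 0.0, -2.636]
ft_force: [-0.3, 0.5, -5.1]
finger_gap: 0.0319
finger_force: 8.0
t: 16.95
tool_pos: [0.5549, 0.2127, 0.1636]
ee_rot: [-3.141, 0.001, -2.636]
ft_force: [-0.1, -0.3, -1.8]
finger_gap: 0.0324
finger_force: 8.0
```

```bash
python3 -m crank '[{"delta_pos":[-5.5,0,-1],"roll":0},{"delta_pos":[-5.5,0,-1],"roll":0},{"delta_pos":[-5.5,0,-0.5],"roll":0},{"delta_pos":[-5,0,0],"roll":0},{"delta_pos":[0,0,0],"roll":0},{"delta_pos":[0,0,0],"roll":0}]'
python3 -m crank '[{"delta_pos":[0,0,0],"roll":0},{"delta_pos":[0,0,-3],"roll":0},{"delta_pos":[0,0,-5],"roll":0},{"delta_pos":[0,0,-5],"roll":0},{"delta_pos":[0,0,0],"roll":0},{"delta_pos":[0,0,0],"roll":0}]' - 12
```

```text
t: 17.7
tool_pos: [0.5735, 0.223, 0.1662]
ee_rot: [-3.141, 0.001, -2.636]
ft_force: [-0.3, 0.2, 1.0]
finger_gap: 0.0319
finger_force: 8.0
t: 18.45
tool_pos: [0.5732, 0.2229, 0.1788]
ee_rot: [3.142, -0.0, -2.636]
ft_force: [-0.7, 0.1, -7.4]
finger_gap: 0.032
finger_force: 12.0
```

```bash
python3 -m crank '[{"delta_pos":[0,0,0],"roll":0},{"delta_pos":[0,0,-5],"roll":0},{"delta_pos":[0,0,-12],"roll":0},{"delta_pos":[0,0,-20],"roll":0},{"delta_pos":[0,0,-20],"roll":0},{"delta_pos":[0,0,-20],"roll":0},{"delta_pos":[0,0,-20],"roll":0},{"delta_pos":[0,0,-12],"roll":0},{"delta_pos":[0,0,-6],"roll":0},{"delta_pos":[0,0,0],"roll":0},{"delta_pos":[0,0,0],"roll":0}]' - 20
python3 - <<'E'
from h import *
np.set_printoptions(precision=4,suppress=True)
for n in("scene","side"):
    im=capture(n);cv2.imwrite(f"pics/L_{n}.png",im[:,:,::-1])
    h=cv2.cvtColor(im,cv2.COLOR_RGB2HSV);i=camera_info(n);T=np.array(i["world_to_cam"]);K=np.array(i["camera_matrix"])
    s=get_state();t=s["tool_pos"]
    for z in(t[2]+.0188,t[2],t[2]-.03,t[2]-.08,t[2]-.135,.12):
        p=K@(T[:3,:3]@[t[0],t[1],z]+T[:3,3]);u,v=p[:2]/p[2];r=int(round(v));c=int(round(u))
        print(n,round(z,3),np.round((u,v)),"f/z",448/p[2]*.026,"".join("%4d/%d"%(h[r,x,2],h[r,x,1]) for x in range(c-16,c+17,2)))
print(s["wrist_torque"],s["ft_force"])
E
```

```text
t: 19.82
tool_pos: [0.5731, 0.2229, 0.2932]
ee_rot: [3.141, -0.001, -2.636]
ft_force: [0.4, -0.4, -7.8]
finger_gap: 0.0317
finger_force: 20.0
scene 0.312 [290. 173.] f/z 9.611420294505725  246/110 251/92 250/94 189/115  81/94  74/69 101/38 109/28 107/33 101/38  85/51  69/92  89/117 218/142 238/136 237/136 236/137
scene 0.293 [290. 178.] f/z 9.505564246262015  197/124 210/135 220/136 221/138 147/130 154/124 121/63 110/32 105/36 103/37  86/53  84/103 186/138 235/137 237/134 237/137 240/136
scene 0.263 [290. 186.] f/z 9.341390747881345  222/139 222/138 229/136 231/137 219/139 191/120 121/48 110/32 106/34 103/40 100/46 168/117 230/139 236/136 239/135 240/134 241/134
scene 0.213 [290. 199.] f/z 9.08001782069154  132/122 129/127 129/123 130/112 125/49 117/31 113/32 114/34 110/35 106/34 102/40  98/44 151/108 227/137 230/136 234/135 238/135
scene 0.158 [290. 212.] f/z 8.808896752032146  180/14 126/30 101/43 100/43 101/40 108/35 109/37 109/35 105/39 101/43  99/44 100/46 112/34 114/31 106/38 116/31 159/18
scene 0.12 [290. 221.] f/z 8.629746622878534  134/27  98/52  98/49  97/47  98/44 101/40 1
[... 406 characters left out ...]
4 198/164
side 0.263 [269. 150.] f/z 7.6042350468583395   91/165  90/159  91/163  89/160  84/161  65/51  82/0  96/3 102/5 104/5 115/55 192/165 188/164 200/162 204/163 195/162 190/166
side 0.213 [269. 162.] f/z 7.422247382691998   98/161  97/166 100/163  97/166  73/119  76/3  93/3 103/2 110/2 114/4 116/4 111/5 159/130 197/162 202/162 200/163 194/164
side 0.158 [269. 175.] f/z 7.231863865510133  146/44 153/2 127/2  78/0  77/0  59/0  72/4  85/3  93/3  94/3  90/6  85/3 149/2 156/5 156/3 155/5 166/46
side 0.12 [270. 184.] f/z 7.1049515689935365  109/5 117/4 122/4 123/4  69/4  57/4  58/4  59/4  80/3 113/5 108/5 102/3  96/3  87/0  77/3  62/4 153/5
[ 0.1357 -0.0683  0.0202] [ 0.3814  0.2893 -6.8197]
```

```bash
python3 -m crank '[{"delta_pos":[0,0,-10],"roll":0},{"delta_pos":[0,0,-25],"roll":0},{"delta_pos":[0,0,-20],"roll":0},{"delta_pos":[0,0,-5],"roll":0},{"delta_pos":[0,0,0],"roll":0},{"delta_pos":[0,0,0],"roll":0}]'
cat > tilt.py <<'E'
from h import *
np.set_printoptions(precision=4,suppress=True)
def edge(row,c,sg,th):
    for k in range(2,25):
        a,b=row[c+sg*(k-1)],row[c+sg*k]
        if b>=th>a: return c+sg*(k-1+(th-a)/(b-a))
    return np.nan
s=get_state();t=s["tool_pos"];N=[];
for n in("scene","side"):
    im=capture(n);cv2.imwrite(f"pics/L_{n}.png",im[:,:,::-1])
    S=cv2.cvtColor(im,cv2.COLOR_RGB2HSV)[:,:,1].astype(float);i=camera_info(n);T=np.array(i["world_to_cam"]);K=np.array(i["camera_matrix"])
    pr=lambda P:(lambda p:p[:2]/p[2])(K@(T[:3,:3]@P+T[:3,3]))
    v0=pr(t-[0,0,.005])[1];v1=pr(t-[0,0,.125])[1];pts=[]
    for v in range(int(v0)+1,int(v1)+1):
        c=int(round(pr(t-[0,0,.005+.12*(v-v0)/(v1-v0)])[0]));l,r=edge(S[v],c,-1,80),edge(S[v],c,1,80);print(v,round(l-c,1),round(r-c,1),end=" | ");pts.append(((l+r)/2,v,r-l))
    pts=np.array(pts);ok=~np.isnan(pts[:,0]);pts=pts[ok];f=np.polyfit(pts[:,1],pts[:,0],1)
    for _ in range(3):
        e=pts[:,0]-np.polyval(f,pts[:,1]);pts=pts[abs(e)<max(1,1.5*e.std())];f=np.polyfit(pts[:,1],pts[:,0],1)
    l=np.array([-1,f[0],f[1]]) # -u+f0 v+f1=0
    pl=l@K@T[:3]; N.append(pl[:3]/np.linalg.norm(pl[:3])); a,b=pr(t-[0,0,.02]),pr(t-[0,0,.12])
    print("\n",n,len(pts),"slope",f[0],"vertical",(b-a)[0]/(b-a)[1])
d=np.cross(*N);d*=np.sign(d[2])/np.linalg.norm(d);print("axis",d,"tilt deg",np.degrees(np.arccos(d[2])),"az",np.degrees(np.arctan2(d[1],d[0])),t,s["ee_rot"])
E
python3 tilt.py
```

```text
t: 20.68
tool_pos: [0.5731, 0.2228, 0.3531]
ee_rot: [3.141, -0.001, -2.636]
ft_force: [0.4, 0.1, -7.6]
finger_gap: 0.0315
finger_force: 20.0
164 -4.8 5.2 | 165 -4.8 5.1 | 166 -4.9 5.2 | 167 -4.9 5.2 | 168 -4.8 5.3 | 169 -4.6 5.3 | 170 -4.6 5.2 | 171 -4.9 5.3 | 172 -5.2 5.5 | 173 -5.4 5.7 | 174 -5.7 6.0 | 175 -6.0 6.3 | 176 -6.3 6.4 | 177 -6.5 6.6 | 178 -6.8 6.9 | 179 -7.1 7.1 | 180 -7.4 7.2 | 181 -7.6 7.3 | 182 -7.8 7.4 | 183 -8.0 7.6 | 184 -8.2 7.7 | 185 -8.3 7.8 | 186 -8.4 7.9 | 187 -8.4 7.9 | 188 -8.4 7.9 | 189 -8.6 7.8 | 190 -8.5 7.8 | 191 -8.6 7.6 | 192 -8.5 7.5 | 193 -8.5 7.5 | 194 -8.4 7.3 | 195 -8.3 7.1 | 
 scene 32 slope -0.027827942741005664 vertical -0.01191817673200713
128 -15.4 4.8 | 129 -14.1 4.5 | 130 -12.6 4.5 | 131 -5.6 4.6 | 132 -5.5 4.6 | 133 -5.5 4.6 | 134 -5.4 4.7 | 135 -5.3 4.8 | 136 -5.3 5.2 | 137 -5.5 5.6 | 138 -5.6 5.7 | 139 -5.8 6.0 | 140 -5.9 6.4 | 141 -6.2 6.6 | 142 -6.7 7.0 | 143 -6.6 7.4 | 144 -6.7 7.6 | 145 -6.7 7.8 | 146 -6.9 8.0 | 147 -7.1 8.4 | 148 -7.3 8.6 | 149 -7.4 8.7 | 150 -8.6 7.8 | 151 -8.7 7.8 | 152 -8.6 7.8 | 153 -8.6 8.0 | 154 -8.5 8.2 | 155 -8.5 8.2 | 156 -8.3 8.0 | 157 -8.2 7.7 | 158 -7.8 7.6 | 
 side 28 slope 0.050643901784588864 vertical 0.03370983245497117
axis [-0.0148  0.001   0.9999] tilt deg 0.8484319171210113 az 176.211314357818 [0.5731 0.2228 0.3531] [ 3.1413 -0.0013 -2.6358]
```

```bash
python3 - <<'E'
from h import *
from scipy.optimize import least_squares
t=get_state()["tool_pos"]
for n in("scene","side"):
    im=cv2.imread(f"pics/L_{n}.png")[:,:,::-1];S=cv2.cvtColor(im,cv2.COLOR_RGB2HSV)[:,:,1].astype(float)
    i=camera_info(n);T=np.array(i["world_to_cam"]);K=np.array(i["camera_matrix"])
    pr=lambda P:(lambda p:p[:2]/p[2])(K@(T[:3,:3]@P+T[:3,3]))
    c=int(round(pr(t-[0,0,.13])[0]));v=int(pr(t-[0,0,.1])[1])
    bot=[np.argmax(S[v:v+40,x]>80)+v for x in range(c-3,c+4)]
    # bottom silhouette row of a vertical pestle for assumed s_grasp
    for sg in(.150,.155,.160):
        C=t+[0,0,.0188-sg+.026];th=np.linspace(0,np.pi,40);ph=np.linspace(0,2*np.pi,60)
        q=max(pr(C+.026*np.array([np.sin(a)*np.cos(b),np.sin(a)*np.sin(b),np.cos(a)]))[1] for a in th for b in ph);print(n,bot,sg,round(q,2))
E
```

```text
scene [np.int64(188), np.int64(188), np.int64(188), np.int64(188), np.int64(188), np.int64(188), np.int64(188)] 0.15 199.48
scene [np.int64(188), np.int64(188), np.int64(188), np.int64(188), np.int64(188), np.int64(188), np.int64(188)] 0.155 200.73
scene [np.int64(188), np.int64(188), np.int64(188), np.int64(188), np.int64(188), np.int64(188), np.int64(188)] 0.16 201.97
side [np.int64(164), np.int64(164), np.int64(164), np.int64(164), np.int64(164), np.int64(164), np.int64(163)] 0.15 162.6
side [np.int64(164), np.int64(164), np.int64(164), np.int64(164), np.int64(164), np.int64(164), np.int64(163)] 0.155 163.82
side [np.int64(164), np.int64(164), np.int64(164), np.int64(164), np.int64(164), np.int64(164), np.int64(163)] 0.16 165.04
```

```bash
python3 -m crank '[{"delta_pos":[0,0,0],"roll":0},{"delta_pos":[1.7,-3.4,0],"roll":0},{"delta_pos":[5,-10,0],"roll":0},{"delta_pos":[10,-20,0],"roll":0},{"delta_pos":[14,-28,0],"roll":0},{"delta_pos":[18,-36,0],"roll":0},{"delta_pos":[18,-36,0],"roll":0},{"delta_pos":[18,-36,0],"roll":0},{"delta_pos":[14,-28,0],"roll":0},{"delta_pos":[10,-20,0],"roll":0},{"delta_pos":[5,-10,0],"roll":0},{"delta_pos":[3,-6,0],"roll":0},{"delta_pos":[0,0,0],"roll":0},{"delta_pos":[0,0,0],"roll":0}]' - 30
python3 - <<'E'
from h import *
for n,b in(("scene",(205,270,165,215)),("side",(285,360,215,280))):
    im=capture(n);h=cv2.cvtColor(im,cv2.COLOR_RGB2HSV)
    m=comp(roi((h[:,:,0]>17)&(h[:,:,0]<32)&(h[:,:,2]>120)&(h[:,:,1]>80),*((195,285,155,200) if n=="scene" else (265,370,215,270))))
    c=np.argwhere(m)[:,::-1];P=ray(n,c,.073)[:,:2];mu=P.mean(0);d=np.linalg.svd(P-mu,full_matrices=False)[2][0];t=(P-mu)@d;print(n,m.sum(),mu+d*t.min(),mu+d*t.max())
    m=roi((h[:,:,1]<70)&(h[:,:,2]>120),*b);c=np.argwhere(m)[:,::-1];P=ray(n,c,.065)[:,:2];print(cv2.minEnclosingCircle(cv2.convexHull(P.astype(np.float32))))
E
python3 tilt.py | tail -1
```

```text
t: 22.52
tool_pos: [0.5842, -0.0372, 0.354]
ee_rot: [3.141, 0.0, -2.635]
ft_force: [-0.1, 0.5, -6.8]
finger_gap: 0.0318
finger_force: 30.0
scene 311 [ 0.43890904 -0.00693948] [ 0.68458841 -0.06293905]
((0.5830283761024475, -0.0039325798861682415), 0.12096992880105972)
side 539 [ 0.68506713 -0.06358962] [ 0.43567712 -0.00300948]
((0.5841518640518188, -0.04244885593652725), 0.09492302685976028)
axis [-0.0648 -0.0583  0.9962] tilt deg 4.9996027001807315 az -138.03618149918373 [ 0.5842 -0.0372  0.354 ] [ 3.1415  0.0001 -2.635 ]
```

```bash
python3 tilt.py
```

```text
120 -4.1 3.9 | 121 -3.9 4.4 | 122 -3.9 4.7 | 123 -3.9 4.8 | 124 -3.9 4.9 | 125 -3.7 4.9 | 126 -3.8 5.1 | 127 -3.7 5.3 | 128 -4.7 4.5 | 129 -4.9 4.7 | 130 -5.2 5.1 | 131 -5.3 5.4 | 132 -5.4 5.6 | 133 -5.6 5.9 | 134 -5.8 6.2 | 135 -5.9 6.4 | 136 -6.1 6.7 | 137 -7.3 6.0 | 138 -7.4 6.3 | 139 -7.5 6.4 | 140 -7.5 6.7 | 141 -7.6 6.8 | 142 -7.6 7.0 | 143 -7.5 7.3 | 144 -7.5 7.3 | 145 -7.4 7.4 | 146 -7.2 7.4 | 147 -7.1 7.4 | 148 -7.9 6.3 | 149 -7.6 6.3 | 150 -7.4 6.2 | 151 -7.2 5.9 | 
 scene 32 slope 0.07114470590314273 vertical 0.10208801624740303
178 -5.8 6.4 | 179 -5.9 6.0 | 180 -6.1 5.3 | 181 -6.1 5.2 | 182 -5.2 6.0 | 183 -5.2 5.9 | 184 -5.3 6.2 | 185 -5.5 6.3 | 186 -5.6 6.2 | 187 -5.9 6.5 | 188 -6.5 6.8 | 189 -6.7 7.0 | 190 -7.0 7.2 | 191 -7.6 7.4 | 192 -7.8 7.6 | 193 -8.0 7.8 | 194 -7.5 9.0 | 195 -7.7 9.0 | 196 -8.4 9.1 | 197 -8.6 9.2 | 198 -8.9 9.4 | 199 -9.1 9.4 | 200 -9.1 9.4 | 201 -9.1 9.4 | 202 -9.1 9.4 | 203 -9.3 9.4 | 204 -9.3 9.3 | 205 -8.9 9.1 | 206 -7.7 9.9 | 207 -7.5 9.7 | 208 -7.3 9.5 | 
 side 31 slope -0.07007410176360387 vertical -0.08374882411757498
axis [-0.0676 -0.0627  0.9957] tilt deg 5.290932575355919 az -137.14108584940277 [ 0.5843 -0.0373  0.354 ] [-3.1415  0.0001 -2.6351]
```

```bash
cat > wt.py <<'E'
from h import *
s=get_state();t=s["tool_pos"];yaw=s["ee_rot"][2];X=np.array([np.cos(yaw),np.sin(yaw),0]);Y=np.array([np.sin(yaw),-np.cos(yaw),0])
i=camera_info("wrist");w=capture("wrist");cv2.imwrite("pics/wt.png",w[:,:,::-1]);T=np.array(i["world_to_cam"]);K=np.array(i["camera_matrix"])
pr=lambda P:(lambda p:p[:,:2]/p[:,2:])((T[:3,:3]@P.T+T[:3,3:]).T@K.T)
prof=[(0.026-.026*np.cos(a),.026*np.sin(a)) for a in np.linspace(0,1.57,12)]+[(.048,.026),(.075,.021),(.105,.016),(.14,.016)]
ph=np.linspace(0,2*np.pi,73)
for deg in(-6,-3,0,3,6,10):   # + : handle leans to tool +x
    a=np.radians(deg);ax=np.sin(a)*X+np.array([0,0,np.cos(a)]);e1=np.cos(a)*X-np.array([0,0,np.sin(a)]);g=t+[0,0,.0188]
    P=np.array([g+ax*(q-.155)+r*(e1*np.cos(f)+Y*np.sin(f)) for q,r in prof for f in ph])
    p=pr(P);k=np.argmin(p[:,1]);print(deg,"top px",p[k].round(1),"cols",p[:,0].min().round(1),p[:,0].max().round(1))
h=cv2.cvtColor(w,cv2.COLOR_RGB2HSV);c=int(round(pr(t[None])[0,0]))
for x in(c-6,c,c+6): print(x," ".join(f"{r}:{h[r,x,2]}/{h[r,x,1]}" for r in range(196,280,3)))
E
python3 wt.py
```

```text
-6 top px [280.6 162.1] cols 247.0 314.1
-3 top px [280.5 170.1] cols 247.2 313.8
0 top px [280.5 178.2] cols 247.4 313.6
3 top px [280.5 186.2] cols 247.5 313.5
6 top px [280.5 194.1] cols 247.6 313.4
10 top px [280.5 204.6] cols 247.7 313.3
275 196:86/3 199:83/0 202:82/3 205:81/3 208:80/6 211:80/6 214:80/6 217:80/6 220:79/3 223:79/3 226:77/0 229:77/3 232:77/3 235:76/0 238:76/3 241:76/0 244:76/0 247:83/3 250:90/3 253:97/5 256:103/2 259:110/2 262:111/5 265:65/0 268:63/4 271:65/0 274:64/4 277:70/4
281 196:80/3 199:79/3 202:78/3 205:76/0 208:76/7 211:76/7 214:76/7 217:75/3 220:75/7 223:75/7 226:75/3 229:74/3 232:74/3 235:73/3 238:73/0 241:72/0 244:75/0 247:81/0 250:89/3 253:97/5 256:103/5 259:109/2 262:113/2 265:117/4 268:83/3 271:68/4 274:64/4 277:67/8
287 196:76/3 199:75/3 202:72/4 205:72/4 208:71/7 211:70/4 214:69/4 217:71/7 220:70/4 223:70/4 226:70/4 229:69/4 232:69/0 235:69/0 238:69/4 241:69/0 244:69/0 247:76/3 250:82/3 253:90/3 256:95/3 259:103/2 262:108/2 265:113/5 268:116/4 271:110/2 274:64/4 277:68/8
```

```bash
python3 - <<'E'
from h import *
w=cv2.imread("pics/wt.png")[:,:,::-1];h=cv2.cvtColor(w,cv2.COLOR_RGB2HSV)
m=comp(roi((h[:,:,1]<30)&(h[:,:,2]<140),200,360,120,262));print("bbox",cv2.boundingRect(m))
for r in range(160,262,6):
    x=np.where(m[r])[0];print(r,(x.min(),x.max(),(x.min()+x.max())/2) if len(x) else None,end="; ")
for x in(270,281,292): print("\n",x," ".join(f"{r}:{h[r,x,2]}/{h[r,x,1]}" for r in range(150,200,2)))
E
```

```text
bbox (225, 137, 122, 125)
160 (np.int64(343), np.int64(344), np.float64(343.5)); 166 (np.int64(344), np.int64(345), np.float64(344.5)); 172 (np.int64(345), np.int64(346), np.float64(345.5)); 178 (np.int64(345), np.int64(346), np.float64(345.5)); 184 (np.int64(265), np.int64(345), np.float64(305.0)); 190 (np.int64(258), np.int64(344), np.float64(301.0)); 196 (np.int64(254), np.int64(343), np.float64(298.5)); 202 (np.int64(252), np.int64(341), np.float64(296.5)); 208 (np.int64(250), np.int64(337), np.float64(293.5)); 214 (np.int64(250), np.int64(334), np.float64(292.0)); 220 (np.int64(250), np.int64(328), np.float64(289.0)); 226 (np.int64(252), np.int64(322), np.float64(287.0)); 232 (np.int64(255), np.int64(314), np.float64(284.5)); 238 (np.int64(244), np.int64(318), np.float64(281.0)); 244 (np.int64(239), np.int64(322), np.float64(280.5)); 250 (np.int64(234), np.int64(328), np.float64(281.0)); 256 (np.int64(229), np.int64(332), np.float64(280.5)); 
 270 150:220/16 152:244/4 154:242/8 156:241/12 158:240/12 160:241/12 162:240/12 164:240/12 166:240/11 168:241/13 170:241/12 172:241/12 174:241/13 176:241/13 178:240/13 180:206/25 182:85/6 184:84/3 186:86/3 188:87/3 190:88/3 192:88/3 194:89/0 196:89/6 198:87/6

 281 150:242/5 152:241/11 154:241/13 156:241/13 158:240/12 160:241/12 162:241/13 164:241/13 166:241/12 168:239/14 170:220/45 172:213/102 174:223/107 176:226/107 178:194/105 180:78/10 182:78/3 184:79/3 186:81/3 188:82/3 190:83/3 192:82/0 194:82/3 196:80/3 198:79/3

 292 150:212/26 152:239/13 154:241/12 156:239/14 158:219/45 160:210/102 162:218/109 164:223/107 166:228/105 168:232/104 170:229/105 172:217/109 174:184/101 176:201/44 178:238/15 180:218/23 182:84/12 184:68/0 186:70/0 188:72/4 190:73/3 192:73/3 194:73/3 196:71/0 198:71/7
```

```bash
python3 -m crank '[{"delta_pos":[0,0,4],"roll":0},{"delta_pos":[0,0,9],"roll":0},{"delta_pos":[0,0,13],"roll":0},{"delta_pos":[0,0,14],"roll":0},{"delta_pos":[0,0,13],"roll":0},{"delta_pos":[0,0,10],"roll":0},{"delta_pos":[0,0,6],"roll":0},{"delta_pos":[0,0,3],"roll":0},{"delta_pos":[0,0,0],"roll":0},{"delta_pos":[0,0,0],"roll":0},{"delta_pos":[0,0,0],"roll":0},{"delta_pos":[0,0,0],"roll":0}]'
python3 wt.py | head -6; python3 - <<'E'
from h import *
w=cv2.imread("pics/wt.png")[:,:,::-1];h=cv2.cvtColor(w,cv2.COLOR_RGB2HSV)
for x in(270,281,292): print(x," ".join(f"{r}:{h[r,x,2]}/{h[r,x,1]}" for r in range(160,200,2)))
# bowl position from the wrist view, clear part of the rim
i=camera_info("wrist");m=comp(roi((h[:,:,1]<70)&(h[:,:,2]>120),60,500,0,260));c=cv2.convexHull(contour(m))[:,0];c=c[c[:,1]<225]
print(circ(ray("wrist",c,.065,i)));s=get_state();print(s["t"],s["tool_pos"],s["qvel"])
E
python3 tilt.py | tail -1
```

```text
t: 24.38
tool_pos: [0.5843, -0.0378, 0.2821]
ee_rot: [-3.141, 0.0, -2.636]
ft_force: [1.5, -0.4, -7.0]
finger_gap: 0.0317
finger_force: 30.0
-6 top px [280.6 162.1] cols 247.0 314.1
-3 top px [280.6 170.1] cols 247.2 313.8
0 top px [280.5 178.1] cols 247.4 313.7
3 top px [280.5 186.1] cols 247.5 313.5
6 top px [280.5 194.1] cols 247.6 313.4
10 top px [280.5 204.6] cols 247.7 313.3
270 160:240/13 162:239/12 164:239/13 166:240/13 168:240/13 170:240/13 172:240/14 174:240/14 176:240/14 178:239/14 180:202/24 182:84/3 184:84/3 186:85/3 188:86/3 190:87/3 192:88/6 194:88/3 196:87/3 198:86/3
281 160:239/12 162:240/13 164:239/12 166:240/13 168:240/13 170:240/13 172:240/13 174:240/14 176:238/16 178:188/41 180:76/7 182:77/7 184:79/6 186:80/3 188:81/3 190:81/3 192:81/3 194:80/3 196:80/6 198:78/3
292 160:240/13 162:240/13 164:238/15 166:218/47 168:202/102 170:216/110 172:220/108 174:223/107 176:228/106 178:230/105 180:195/107 182:79/36 184:68/0 186:69/4 188:71/7 190:72/4 192:72/4 194:71/4 196:70/4 198:70/7
(np.float64(0.5780028030988092), np.float64(-0.058429301594419), np.float64(0.07054585233749028))
24.425 [ 0.58428114 -0.0377752   0.28207557] [-0.00019055  0.0004119  -0.00062979 -0.00070359 -0.00066593  0.00050012]
axis [-0.0929 -0.1058  0.99  ] tilt deg 8.096119154128878 az -131.2821047204803 [ 0.5843 -0.0378  0.2821] [-3.1414  0.0002 -2.6358]
```

```bash
python3 -c "
from station import *
print(sign_off())"
```

```text
the job is handed in; nothing more can be done
None
```

Handed in at about 24.5 s: the spatula lies released across the middle of the white bowl, and the pestle is held thick end down over the bowl, within about 1° of upright by the wrist camera, its lower end about 8 cm above the rim; I viewed 11 pictures, one over the limit of 10.

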